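Draw the blue slide board from the leaning stack and set it on the drying stand

TASK

Draw the blue slide board out of the stack leaning against the low white upstand, keeping the two boards it stands among leaning back where they are all the while (not pushed upright or toppled), and stand it on the drying stand: foot down on the ledge, back flat against the inclined back plate, roughly centred. Set it down gently, not dropped (the ledge is clipped at an unknown height, so feel for it), let go, and leave the bottle and the boxes alone.

Things in the scene. Friction and masses are not known exactly. Their poses are not given: they have to be found in the camera images.
- blue_board: Blue slide board, 0.15-0.27 kg: 180 mm wide (y), 9 thick (x), 110 tall (z) plus a central tab, 94 wide, 42 higher, in its plane. Origin: centre of the bottom face; z up the board, x the normal, away from the robot and up. Leans 24 deg to the robot, rear or middle of three boards face to face. Drawn about 120 mm along its own z it is free; straight up, it pushes those in front upright.
- grey_board: Grey slide board, 0.2 kg, 180 x 9 x 110 mm, axes and origin as the blue one's; no central tab but one 30 mm wide, 42 mm high at each end: its top is open over the middle 120 mm. Its shoulders are about 4 mm higher along the slope than the blue ones if it is behind, lower if in front. Must stay leaning; it may settle back by a board's thickness.
- orange_board: Orange slide board, shaped like the grey one; always the front board of the stack. Must stay leaning in the stack; it may settle back by a board's thickness.
- rack: Fixed rack of the stack: base plate 125 x 220 mm, 8 mm thick; on the robot's side (x = -61 mm) a white upright upstand, 7 mm thick, 96 mm high with its black bead, on which the boards lean; on the far side (x = 55 mm) a lip 14 mm high. Origin: centre of the underside, on the bench; x away from the robot, square to the upstand; z up.
- backrest: Inclined back plate of the fixed drying stand, 150 mm wide (y), 130 long (z), leaning 25 deg back to the robot. Origin: middle of the lower edge of its front face, 45 mm above the bench; z up the slope, x the outward normal (away from the robot, up). The black ledge that crosses it carries the board's foot.
- stand: Drying stand: base plate, 160 mm wide (y), 150 deep (x), 10 high, with a block 35 high on it; origin: centre of its underside; x away from the robot. On its back plate a rigid black ledge, 150 mm wide, square to the plate, reaches 30 mm out; its top is clipped somewhere 15 to 47 mm up the plate (not measured: feel for it). A stop 6 mm high on its outer edge leaves 26 mm for the foot.
- bottle: Bystander: closed amber bottle, 64 mm diameter, 140 mm tall. Origin: centre of its underside. Leave alone.
- blade_box: Bystander: blue blade dispenser, 50 x 130 x 28 mm. Origin: centre of its underside. Leave alone.
- slide_box: Bystander: white slide box, 90 x 110 x 34 mm. Origin: centre of its underside. Leave alone.

How it is judged:
On the way:
1. the blue board has been lifted out of the stack, its foot more than 100 mm above the bench, in the gripper (height (world z) of blue_board above 0.1 m and contact force between the fingers and blue_board above 1 N), for 0.1 s.
At the end, for the whole second after the job is handed in: Blue board released and still on the ledge: flat on the back plate within 4.5 deg, skew under 5.7 deg, mid-foot within 12 mm of the plate, centred within 20 mm. Other boards lean 15 to 49 deg, feet within 30 mm of their start; bottle and boxes upright, within 15 mm (angle between the x axis of blue_board and the x axis of backrest, either way round below 0.08 rad and angle between the z axis of blue_board and the z axis of backrest, either way round below 0.1 rad and x of blue_board in the frame of backrest between 0 and 0.012 m and y of blue_board in the frame of backrest between -0.02 and 0.02 m and z of blue_board in the frame of backrest between 0.01 and 0.052 m and contact force between blue_board and backrest above 0.2 N and linear speed of each of blue_board, grey_board, orange_board below 0.01 m/s and angular speed of blue_board below 0.05 rad/s and distance of each of grey_board, orange_board from where it was at the start of the episode below 0.03 m and angle between grey_board's own z axis and vertical between 0.26 and 0.85 rad and angle between orange_board's own z axis and vertical between 0.26 and 0.85 rad and distance of each of bottle, blade_box, slide_box from where it was at the start of the episode below 0.015 m and angle between each of bottle, blade_box, slide_box's own z axis and vertical below 0.1 rad); the robot touches nothing.
It fails at once if the grey board topples or is pulled out (tilted over 57 degrees, pushed up to within 11.5 degrees of vertical, or its foot moved more than 50 mm) (angle between grey_board's own z axis and vertical above 1 rad or angle between grey_board's own z axis and vertical below 0.2 rad or distance of grey_board from where it was at the start of the episode above 0.05 m).
It fails at once if the orange board topples or is pulled out (tilted over 57 degrees, pushed up to within 11.5 degrees of vertical, or its foot moved more than 50 mm) (angle between orange_board's own z axis and vertical above 1 rad or angle between orange_board's own z axis and vertical below 0.2 rad or distance of orange_board from where it was at the start of the episode above 0.05 m).
It fails at once if the blue board is dropped or let slide down onto the ledge (over 0.3 m/s near the ledge while not firmly held, or over 0.35 m/s while not in the fingers) ((linear speed of blue_board above 0.3 m/s and distance between blue_board and backrest below 0.06 m and contact force between the fingers and blue_board below 10 N) or (contact force between the fingers and blue_board below 0.2 N and linear speed of blue_board above 0.35 m/s)).
It fails at once if the blue board is banged or rammed into the stand with more than 60 N (contact force between blue_board and backrest above 60 N).
It fails at once if a bystander is knocked about (moved more than 30 mm) (distance of any of bottle, blade_box, slide_box from where it was at the start of the episode above 0.03 m).
It also fails if it takes over 53 s, if anything falls off the work surface, if the arm or the gripper's body presses on something with over 40 N, if the wrist force passes 120 N, or if a joint passes its speed limit or range.

ROBOT

A 6-joint arm with a two-finger parallel gripper is mounted at the origin on the work surface. World frame = base frame: x ahead of the robot, y to its left, z up, the work surface at z = 0. Lengths are in m, angles in rad, forces in N, time in s.
With the tool pointing down it reaches from about 0.35 to 0.775 m from the base axis. Payload 5.5 kg.
Tool frame: the origin (TCP) lies between the finger pads; the fingertips stand 22 mm ahead of it and the grasp point (between the pads) lies 3 mm ahead of it; z points along the fingers, y is the line along which they close (so a half turn about z gives the same grasp; the last joint's range is limited). The gripper opens to 85 mm and grips with 20 to 120 N. Pads are 22 mm wide; open, the fingers measure 114 mm over their backs; the gripper's body (76 mm by 85 mm) begins 54 mm behind the grasp point. The pads swing forward as they close: fully open they stand 13 mm farther back than shut.
Start: joints at [1.011, 0.313, 0.046, 1.304, 0, 1.431], TCP at [0.234, 0.525, 0.253] pointing down, gripper open.
Joint ranges: [-2.76, 2.76], [-0.86, 1.69], [-1.03, 1.26], [-2.2, 2.34], [-1.47, 1.5], [-3.14, 3.14]. Speed limits (rad/s): [2.57, 2.57, 3.14, 3.14, 3.14, 3.14].

INTERFACE

Orientations are given as a unit quaternion [w, x, y, z].
In Python, from workcell import env gives the robot as it stands.
- The arm moves only by the shell command python3 nudge.py FILE [OPENING] [FORCE], which reads ROWS from the file FILE. ROWS is a JSON list of rows, 1 to 8 of them, each an object with the fields trans (a list: dx, dy, dz in units of 100 mm), r (a list: a rotation vector rx, ry, rz in units of 0.05 rad); a field left out counts as zero; each row is the pose to reach, as a shift and turn from the pose commanded when the command began, along the tool's axes at that moment; what a row does not reach only later rows make up. A row lasts 1/8 s, in which the tool goes at most 0.0625 m and 0.188 rad, less where a joint would pass 70% of its speed; a pose out of reach is approached as far as the arm can. OPENING is the finger opening in m, set as the command begins (- or left out keeps the last). The fingers move at their own pace and stop on an object; FORCE is the grip in N (left out, the last holds). Time passes only in rows, so rows that do not move let the fingers close. It prints the time, the measured TCP pose, the force, the opening and the grip force at its end. Input that does not fit is refused with a message, and nothing moves.
- env.get_state(): the state, without advancing time (a new reading comes with each control period).
- env.read_camera(name): name is "scene" or "top"; returns a dict with "image" (480x640x3 uint8, red, green, blue), "K" (3x3 intrinsics, pixels), "R" (3x3) and "t" (3): a world point X has camera coordinates R X + t. Camera axes: x right, y down, z forward; pixel columns grow to the right and rows downward; lengths in m; the calibration is good to about 2 mm. A picture is of the moment at which its call begins. There is no depth.
- env.hand_in(): hands the job in; it is judged then, once.
The state is a dict: "clock": time; "joint_pos": joint angles; "qvel": joint speeds; "tau": joint torques, N m; "tcp_pos": TCP position; "orientation": TCP orientation; "wrist_force": force on the tool from outside, world axes, zero at the start; "ft_torque": the same for the moment, N m; "finger_gap": finger opening in m; "grip_force": force on a finger pad.
Only numpy, scipy, OpenCV 4.12 (cv2) and the standard library are available. Lean on these libraries where they do the work, as an engineer would, in place of code of your own. Each camera call takes 0.05 s, during which the arm holds its last target. There are 200 camera calls.

## Working session

There is one attempt and no reset: what is moved stays moved. The work goes in short steps, Python scripts to look and compute and a shell command to move; the robot and the scene stay as the last step left them, time stands still between calls to the robot, and variables do not carry over. Pictures are saved under pics/ and viewed, at most 10 in all, crops included, and the job is handed in when it is done.

```bash
ls; mkdir -p pics
python3 - <<'E'
from workcell import env
import cv2,numpy as np
for n in("scene","top"):
    c=env.read_camera(n); cv2.imwrite(f"pics/{n}0.png",c["image"][:,:,::-1])
    print(n,c["K"].tolist(),np.round(c["R"],4).tolist(),np.round(c["t"],4).tolist())
print(env.get_state())
E
```

```text
nudge.py
pics
workcell.py
scene [[477.2286724767699, 0.0, 320.45135755336275], [0.0, 477.2286724767699, 244.70729859166383], [0.0, 0.0, 1.0]] [[-0.7649, 0.6439, -0.0202], [0.3712, 0.4149, -0.8307], [-0.5265, -0.6429, -0.5563]] [0.4627, -0.1432, 1.4368]
top [[497.4406222703017, 0.0, 324.54255621526164], [0.0, 497.4406222703017, 242.85590715771465], [0.0, 0.0, 1.0]] [[0.0043, -0.9999, -0.0117], [-0.9964, -0.0033, -0.0842], [0.0841, 0.0121, -0.9964]] [0.0128, 0.5867, 1.3849]
{'clock': 0.1, 'joint_pos': array([ 1.01139542e+00,  3.13940326e-01,  4.50854649e-02,  1.30359948e+00,
       -6.51064955e-06,  1.43117511e+00]), 'qvel': array([ 0.00073901, -0.00085913,  0.00181637,  0.00023355, -0.00054895,
        0.00154675]), 'tau': array([ 2.33811727e-03, -4.81726170e+01,  2.99243939e+01,  1.27848261e-02,
       -1.85778595e-04, -5.46430272e-06]), 'tcp_pos': array([0.23414178, 0.52470653, 0.25248655]), 'orientation': array([-2.80825525e-04,  2.08352086e-01,  9.78053537e-01, -7.80000591e-04]), 'wrist_force': array([0.23595095, 0.20520748, 0.18572583]), 'ft_torque': array([-0.00564397,  0.07018274,  0.01342823]), 'grip_force': 0.0, 'finger_gap': 0.08529225681744447}
```
View pics/scene0.png

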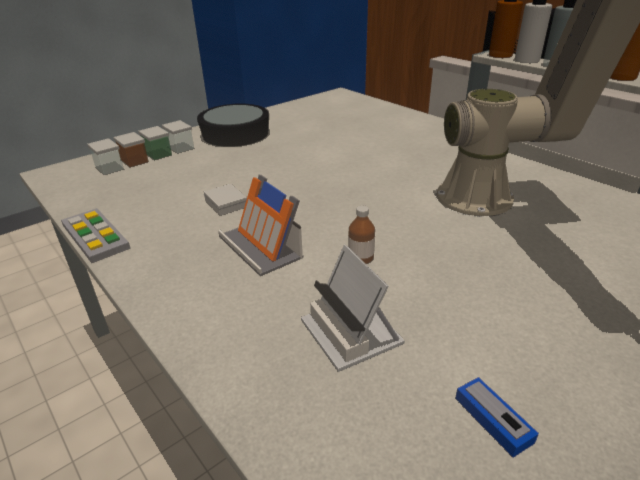

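View pics/top0.png

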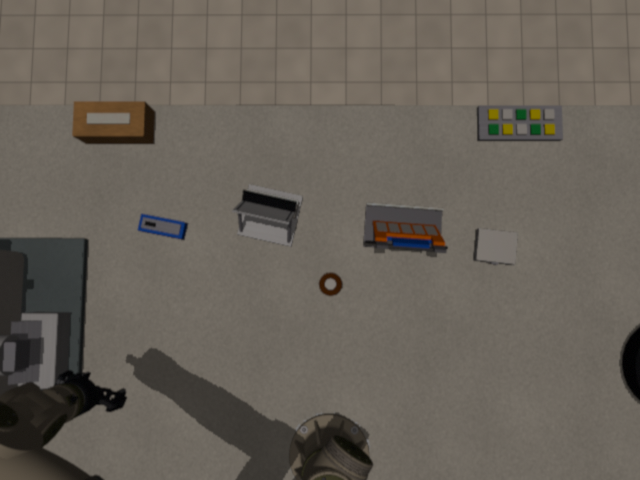

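The scene view shows the rack with the orange board in front at (265,225) and the blue tab at (272,195). The stand is at (350,305) and the bottle at (362,240). In the top view the rack is at (403,228), the stand at (268,216) and the bottle at (331,284). Next I'll zoom in on the rack and stand.

Run:
```python
import cv2,numpy as np
def crop(n,x,y,w=100,h=75,s=4):
    i=cv2.imread(f"pics/{n}0.png")[y:y+h,x:x+w]
    i=cv2.resize(i,None,fx=s,fy=s,interpolation=cv2.INTER_CUBIC)
    for k in range(0,w,10):
        cv2.line(i,(k*s,0),(k*s,6 if k%50 else 14),(0,255,255),1)
    for k in range(0,h,10): cv2.line(i,(0,k*s),(6,k*s),(0,255,255),1)
    cv2.putText(i,f"{x},{y}",(20,20),0,.45,(0,0,255),1)
    return i
a=np.vstack([np.hstack([crop("scene",210,170,120,105,4)[:300*2,:400] ,crop("scene",295,245,110,105,4)[:420,:400]]),
])
cv2.imwrite("pics/cs.png",a)
b=np.hstack([crop("top",355,195,100,70,4),crop("top",225,178,90,70,4)])
cv2.imwrite("pics/ct.png",cv2.resize(b,(0,0),fx=1,fy=1))
print(a.shape,b.shape)
```

```text
(420, 800, 3) (280, 760, 3)
```

View pics/cs.png

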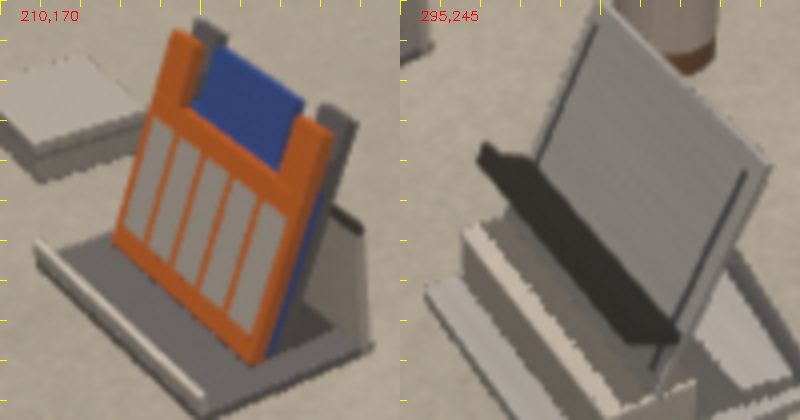

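View pics/ct.png

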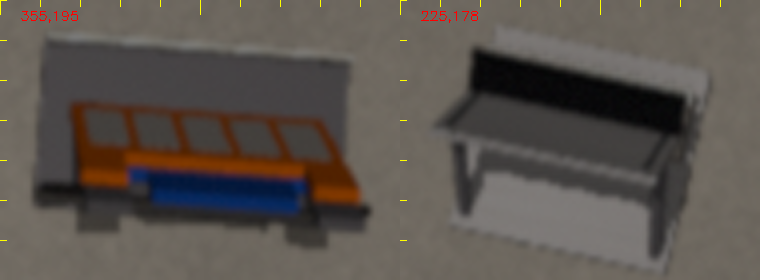

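The left crop shows the order front to back as orange, blue, grey, so blue is the middle board. Its tab top corners are at about (264,181) and (286,195) in the scene view, and (392,247) and (430,248) in the top view. The crops also show the plate corners and the black ledge. Next I'll fit poses.

```bash
cat > h.py <<'E'
import numpy as np,cv2
from scipy.optimize import least_squares
from scipy.spatial.transform import Rotation as Ro
from workcell import env
def cams():
    return {n:env.read_camera(n) for n in("scene","top")}
def proj(c,X):
    p=(c["R"]@np.atleast_2d(X).T).T+c["t"]; q=(c["K"]@p.T).T; return q[:,:2]/q[:,2:]
def pose(x,y,z,yaw,lean):  # object frame: x normal (away from robot, up), z up the slope
    return Ro.from_euler('ZY',[yaw,-lean]),np.array([x,y,z])
def fit(C,pts,z,lean,g):
    def res(v):
        R,t=pose(v[0],v[1],z,v[2],lean)
        return np.concatenate([proj(C[n],R.apply(p)+t)[0]-np.array(uv) for n,p,uv in pts])
    s=least_squares(res,g,loss='soft_l1'); return s.x,res(s.x).reshape(-1,2)
E
cat > fit.py <<'E'
from h import *
C=cams()
for n in C: print(n,"cam pos",np.round(-C[n]["R"].T@C[n]["t"],3))
def S(a,b):return(210+a/4,170+b/4)
def S2(a,b):return(295+(a-400)/4,245+b/4)
def T(a,b):return(355+a/4,195+b/4)
def T2(a,b):return(225+(a-400)/4,178+b/4)
d=np.deg2rad
zf=.0098
fits={}
# y left; top image right=-y ; scene image right: toward robot / +y?
fits['rack']=fit(C,[("top",(.0625,.11,.014),T(45,38)),("top",(.0625,-.11,.014),T(350,60)),("top",(-.061,.11,.096),T(35,190)),("top",(-.061,-.11,.096),T(370,212)),
 ("scene",(.0625,.11,0),S(205,419)),("scene",(-.0625,.11,0),S(372,352)),("scene",(.0625,-.11,.014),S(37,240))],0,0,[.5,-.2,0])
fits['blue']=fit(C,[("top",(-.0045,.047,.152),T(150,207)),("top",(-.0045,-.047,.152),T(300,214)),
 ("scene",(-.0045,.047,.152),S(305,99)),("scene",(-.0045,-.047,.152),S(220,43))],zf,d(24),[.5,-.2,0])
fits['orange']=fit(C,[("scene",(.0045,.09,0),S(252,366)),("scene",(.0045,-.09,0),S(112,242)),("scene",(.0045,-.09,.152),S(172,30)),("scene",(.0045,.09,.152),S(333,132)),
 ("top",(.0045,.09,0),T(72,103)),("top",(.0045,-.09,0),T(325,120))],zf,d(24),[.5,-.2,0])
fits['back']=fit(C,[("scene",(0,.075,.13),S2(771,165)),("scene",(0,-.075,.13),S2(603,5)),
 ("top",(0,.075,.13),T2(435,128)),("top",(0,-.075,.13),T2(660,180))],.045,d(25),[.5,.15,0])
for k,(v,r) in fits.items(): print(k,np.round(v,4),np.round(r,1).tolist())
E
python3 fit.py
```

```text
scene cam pos [1.164 0.685 0.69 ]
top cam pos [ 0.468 -0.002  1.429]
rack [ 0.6319 -0.2091 -0.0781] [[0.1, -1.5], [0.5, -0.8], [1.3, 0.9], [-0.5, 2.0], [-0.5, 1.2], [1.3, -0.4], [0.1, 1.7]]
blue [ 0.6326 -0.2148 -0.0456] [[1.1, -0.8], [0.1, -0.7], [0.7, -0.4], [1.4, 0.4]]
orange [ 0.6425 -0.2114 -0.0627] [[0.4, -1.0], [0.1, -0.7], [0.0, -0.8], [-1.8, -0.1], [-0.6, -0.1], [-0.9, -0.3]]
back [ 0.6962  0.167  -0.2273] [[-0.3, -1.0], [-0.5, -2.6], [-1.9, -0.2], [-1.6, 0.0]]
```

```bash
cat >> fit.py <<'E'
s=5
def box(x0,x1,y0,y1,z0,z1):
    P=[(x,y,z) for x in(x0,x1) for y in(y0,y1) for z in(z0,z1)]
    return [(P[i],P[j]) for i in range(8) for j in range(i) if bin(i^j).count('1')==1]
M={'rack':(0,0,box(-.0625,.0625,-.11,.11,0,.008)+box(-.0645,-.0575,-.11,.11,0,.096),(255,255,0)),
'blue':(.0098,d(24),box(-.0045,.0045,-.047,.047,.11,.152),(255,255,255)),
'orange':(.0098,d(24),box(.0045,.0045,-.09,.09,0,.152),(0,255,0)),
'back':(.045,d(25),box(0,0,-.075,.075,0,.13),(0,255,0))}
def tile(n,x,y,w,h):
    i=cv2.resize(C[n]["image"][y:y+h,x:x+w,::-1],None,fx=s,fy=s,interpolation=cv2.INTER_CUBIC)
    for k,(z,l,L,col) in M.items():
        v=fits[k][0];R,t=pose(v[0],v[1],z,v[2],l)
        for a,b in L:
            q=(proj(C[n],R.apply([a,b])+t)-[x,y]+.5)*s
            cv2.line(i,*[tuple(int(round(u)) for u in p) for p in q],col,1)
    return i
a=np.vstack([np.hstack([tile("scene",215,170,80,70),tile("scene",310,242,80,70)]),np.hstack([tile("top",366,198,80,50),tile("top",230,180,80,50)])])
cv2.imwrite("pics/ov%d.png"%int(env.get_state()["clock"]*100),a);print(a.shape)
E
python3 fit.py|tail -1; ls pics
```

```text
(600, 800, 3)
cs.png
ct.png
ov30.png
scene0.png
top0.png
```

View pics/ov30.png

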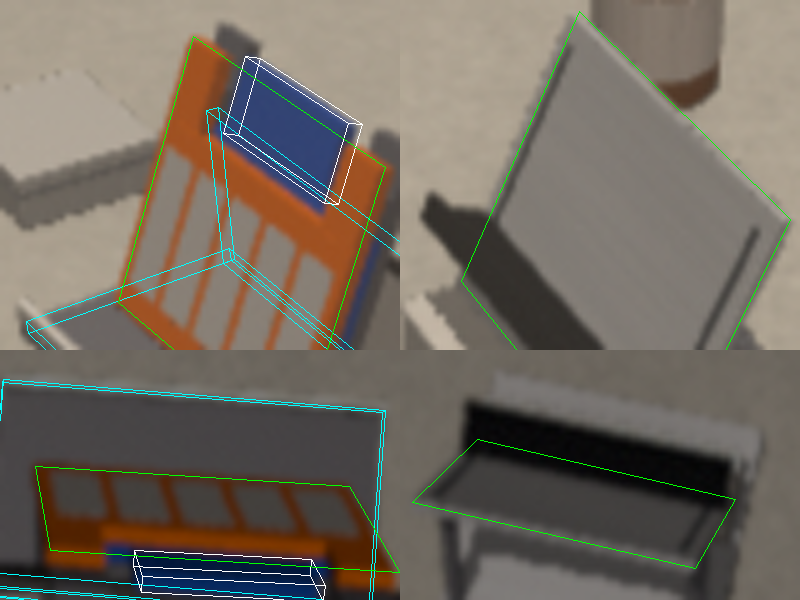

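The overlay agrees with the image to about 1 px. As a check, the blue foot fits 9.9 mm behind the orange one, which is exactly one board thickness on the slope. Next I'll compute the pre-grasp.

```bash
cat > go.py <<'E'
from h import *
import sys
d=np.deg2rad
# usage: go.py board_origin(x y z yaw lean_deg) -> rows for TCP at .140 up the board
def delta(o,yaw,lean,up=.140):
    Rb,o=pose(*o,yaw,lean); A=Rb.as_matrix()
    Rt=np.c_[A[:,1],A[:,0],-A[:,2]]; p=o+up*A[:,2]
    s=env.get_state(); q=s["orientation"]; Rc=Ro.from_quat(np.r_[q[1:],q[0]])
    t=Rc.inv().apply(p-s["tcp_pos"]); r=(Rc.inv()*Ro.from_matrix(Rt)).as_rotvec()
    print("target",np.round(p,4),"shift",np.round(t,4),np.linalg.norm(t).round(3),"turn",np.round(r,4)); 
def rep():
    s=env.get_state(); print(np.round(s["joint_pos"],3),np.round(s["wrist_force"],1),np.round(s["ft_torque"],2))
E
python3 - <<'E'
from go import *
delta((.6326,-.2148,.0098),-.06,d(24),.140+.1)
E
```

```text
target [ 0.5352 -0.2089  0.2291] shift [-0.5739 -0.5475  0.0242] 0.794 turn [-0.3667 -0.2532  1.1924]
```

The manual's scale: shifts go in units of 100 mm and turns go in units of 0.05 rad. Converting my numbers, -0.04 m is -0.4, -0.574 m is -5.74, -0.25 rad is -5.

```bash
echo '[{"trans": [-2.87, -2.74, -0.4], "r": [-3.6, -2.54, 11.92]}, {"trans": [-2.87, -2.74, -0.4], "r": [-3.6, -2.54, 11.92]}, {"trans": [-2.87, -2.74, -0.4], "r": [-3.6, -2.54, 11.92]}, {"trans": [-4, -3.8, -0.3], "r": [-5, -3.4, 16.6]}, {"trans": [-5.74, -5.48, 0.24], "r": [-7.34, -5.06, 23.84]}, {"trans": [-5.74, -5.48, 0.24], "r": [-7.34, -5.06, 23.84]}, {"trans": [-5.74, -5.48, 0.24], "r": [-7.34, -5.06, 23.84]}, {"trans": [-5.74, -5.48, 0.24], "r": [-7.34, -5.06, 23.84]}]' > m.json && python3 nudge.py m.json 0.035 40
python3 -c "
from go import *
rep();delta((.6326,-.2148,.0098),-.06,d(24),.240)"
```

```text
clock: 1.3
tcp_pos: [0.4229, 0.0629, 0.2537]
orientation: [0.152, 0.712, 0.671, 0.144]
wrist_force: [1.4, 0.9, 0.0]
finger_gap: 0.0352
grip_force: 0.0
[-0.035 -0.301 -0.662  0.788 -0.009  1.593] [1.4 0.9 0. ] [0.08 0.3  0.01]
target [ 0.5352 -0.2089  0.2291] shift [-0.2648  0.1069  0.0746] 0.295 turn [ 0.0027 -0.0015  0.0005]
```

To row units: -0.265 m is -2.65, 0.107 m is 1.07.

```bash
echo '[{"trans": [-2.65, 1.07, 0.75]}, {"trans": [-2.65, 1.07, 0.75]}, {"trans": [-2.65, 1.07, 0.75]}, {"trans": [-2.65, 1.07, 0.75]}, {"trans": [-2.65, 1.07, 0.75]}, {"trans": [-2.65, 1.07, 0.75]}, {"trans": [-2.65, 1.07, 0.75]}]' > m.json && python3 nudge.py m.json
python3 -c "
from go import *
rep();delta((.6326,-.2148,.0098),-.06,d(24),.140)
C=cams()
def t(n,x,y,w,h,s):return cv2.resize(C[n]['image'][y:y+h,x:x+w,::-1],None,fx=s,fy=s,interpolation=cv2.INTER_CUBIC)
cv2.imwrite('pics/pre.png',np.hstack([t('scene',215,120,100,130,4),t('top',355,190,100,130,4)]))"
```

```text
clock: 2.17
tcp_pos: [0.5349, -0.2074, 0.2278]
orientation: [0.15, 0.712, 0.671, 0.143]
wrist_force: [-0.5, 0.9, 0.7]
finger_gap: 0.035
grip_force: 0.0
[-0.617  0.042 -0.433  0.737  0.218  1.054] [-0.5  0.9  0.7] [ 0.06  0.35 -0.03]
target [ 0.5758 -0.2114  0.1377] shift [-0.0017  0.0009  0.099 ] 0.099 turn [-0.001  -0.0019 -0.0006]
```

View pics/pre.png

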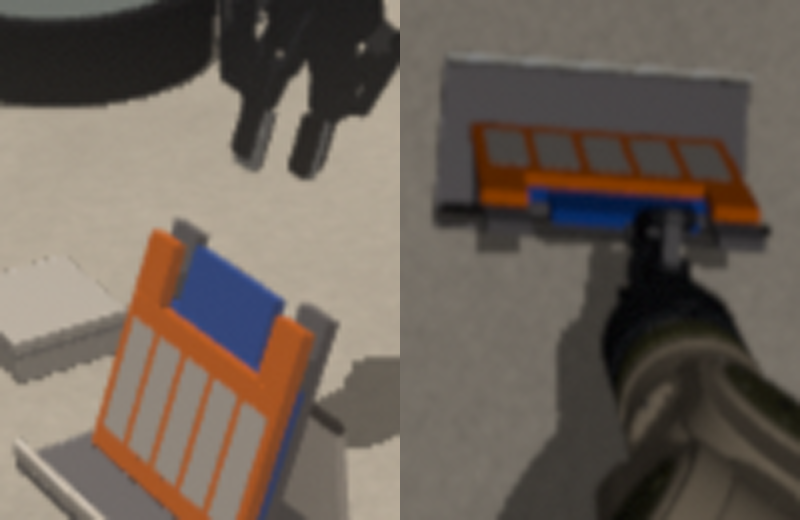

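The picture shows fingertips near scene (278,161) and (293,164), and near (420,245) in the top view. I'll check these against projection.

Run:
```python
from go import *
C=cams(); s=env.get_state(); q=s["orientation"]; Rc=Ro.from_quat(np.r_[q[1:],q[0]])
for z in(-.05,0,.022):
  for x in(-.011,.011):
   for y in(-.0175,.0175,.03):
    X=s["tcp_pos"]+Rc.apply([x,y,z]); print(x,y,z,np.round(X,3),{n:np.round(proj(C[n],X)[0],1).tolist() for n in C})
im=C["top"]["image"].astype(int)
cr=im[232:262:2,400:436]; print(np.array([[ '%3d'%p.sum() + ('B' if p[2]>p[0]+25 else ' ') for p in r] for r in cr][0:15]).tolist()) if 0 else None
h=cv2.resize(C["top"]["image"][225:275,385:445,::-1],None,fx=8,fy=8,interpolation=cv2.INTER_NEAREST)
h=np.clip(h.astype(float)*2,0,255).astype(np.uint8)
def dot(X,c):
    u=(proj(C["top"],X)[0]-[385,225]+.5)*8; cv2.circle(h,tuple(int(k) for k in u),3,c,-1)
for x in(-.011,.011):
  for y in(-.0175,.0175): dot(s["tcp_pos"]+Rc.apply([x,y,.022]),(0,255,255))
R,t=pose(.6326,-.2148,.0098,-.06,d(24))
for x in(-.0045,.0045):
  for y in(-.047,.047): dot(R.apply([x,y,.152])+t,(255,0,255))
cv2.imwrite("pics/tip.png",h)
```

```text
-0.011 -0.0175 -0.05 [ 0.498 -0.216  0.267] {'scene': [294.8, 134.1], 'top': [422.2, 272.2]}
-0.011 0.0175 -0.05 [ 0.53  -0.217  0.282] {'scene': [283.4, 131.5], 'top': [424.0, 258.2]}
-0.011 0.03 -0.05 [ 0.542 -0.218  0.287] {'scene': [279.2, 130.6], 'top': [424.7, 253.1]}
0.011 -0.0175 -0.05 [ 0.5   -0.194  0.267] {'scene': [299.9, 136.7], 'top': [412.8, 271.6]}
0.011 0.0175 -0.05 [ 0.532 -0.195  0.282] {'scene': [288.5, 134.1], 'top': [414.5, 257.6]}
0.011 0.03 -0.05 [ 0.543 -0.196  0.287] {'scene': [284.3, 133.2], 'top': [415.1, 252.5]}
-0.011 -0.0175 0 [ 0.519 -0.217  0.222] {'scene': [288.9, 153.8], 'top': [419.1, 264.3]}
-0.011 0.0175 0 [ 0.551 -0.219  0.236] {'scene': [277.5, 151.6], 'top': [420.8, 250.7]}
-0.011 0.03 0 [ 0.562 -0.219  0.241] {'scene': [273.4, 150.8], 'top': [421.4, 245.8]}
0.011 -0.0175 0 [ 0.52  -0.195  0.222] {'scene': [293.9, 156.6], 'top': [410.1, 263.7]}
0.011 0.0175 0 [ 0.552 -0.197  0.236] {'scene': [282.5, 154.4], 'top': [411.6, 250.2]}
0.011 0.03 0 [ 0.563 -0.197  0.241] {'scene': [278.3, 153.6], 'top': [412.2, 245.3]}
-0.011 -0.0175 0.022 [ 0.528 -0.217  0.202] {'scene': [286.3, 162.3], 'top': [417.9, 261.0]}
-0.011 0.0175 0.022 [ 0.56  -0.219  0.216] {'scene': [275.0, 160.3], 'top': [419.5, 247.6]}
-0.011 0.03 0.022 [ 0.571 -0.22   0.221] {'scene': [270.9, 159.6], 'top': [420.1, 242.8]}
0.011 -0.0175 0.022 [ 0.529 -0.195  0.202] {'scene': [291.3, 165.1], 'top': [408.9, 260.4]}
0.011 0.0175 0.022 [ 0.561 -0.197  0.216] {'scene': [279.9, 163.2], 'top': [410.5, 247.1]}
0.011 0.03 0.022 [ 0.572 -0.198  0.221] {'scene': [275.7, 162.5], 'top': [411.0, 242.3]}
```

View pics/tip.png

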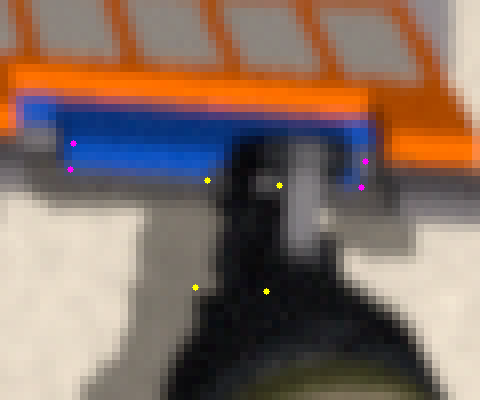

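Projection and image agree to a few mm, which is well inside the clearances (±17 mm across the board, 94 mm tab width). Descending now.

```bash
echo '[{"trans": [-0.02, 0.01, 0.4]}, {"trans": [-0.02, 0.01, 0.7]}, {"trans": [-0.02, 0.01, 0.85]}, {"trans": [-0.02, 0.01, 0.97]}, {"trans": [-0.02, 0.01, 0.97]}, {"trans": [-0.02, 0.01, 0.97]}]' > m.json && python3 nudge.py m.json
python3 -c "
from go import *
rep();delta((.6326,-.2148,.0098),-.06,d(24),.140)
C=cams()
def t(n,x,y,w,h,s):return cv2.resize(C[n]['image'][y:y+h,x:x+w,::-1],None,fx=s,fy=s,interpolation=cv2.INTER_CUBIC)
cv2.imwrite('pics/at.png',t('scene',225,140,100,100,6))"
```

```text
clock: 3.12
tcp_pos: [0.5762, -0.2126, 0.1412]
orientation: [0.152, 0.712, 0.671, 0.143]
wrist_force: [1.1, 0.4, -0.4]
finger_gap: 0.0349
grip_force: 0.0
[-0.577  0.189 -0.497  0.514  0.204  1.092] [ 1.1  0.4 -0.4] [ 0.    0.33 -0.07]
target [ 0.5758 -0.2114  0.1377] shift [ 0.0012 -0.0019  0.003 ] 0.004 turn [ 0.0017 -0.0003  0.0003]
```

View pics/at.png

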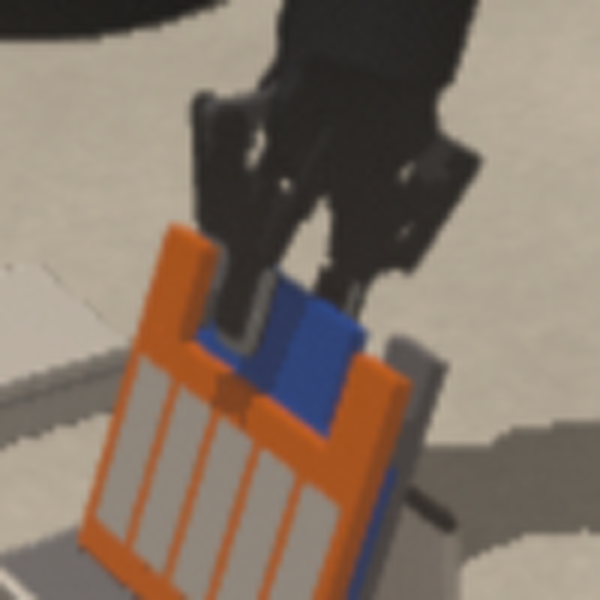

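The fingers straddle the blue tab, with the front finger at (240,330) and the rear at (345,290) in the crop, and there is no contact. Closing.

```bash
echo '[{}, {}, {}, {}, {}, {}]' > m.json && python3 nudge.py m.json 0.0 50
python3 -c "
from go import *
rep();delta((.6326,-.2148,.0098),-.06,d(24),.140)"
```

```text
clock: 3.98
tcp_pos: [0.576, -0.2126, 0.1407]
orientation: [0.152, 0.712, 0.671, 0.143]
wrist_force: [-3.2, -0.9, 4.3]
finger_gap: 0.0082
grip_force: 51.1
[-0.577  0.189 -0.498  0.514  0.203  1.092] [-3.2 -0.9  4.3] [-0.02  0.39 -0.06]
target [ 0.5758 -0.2114  0.1377] shift [ 0.0012 -0.0015  0.0026] 0.003 turn [ 0.0012 -0.0004  0.0001]
```

To row units: -0.05 m is -0.5, -0.044 m is -0.44.

```bash
echo '[{"trans": [0, 0, -0.04]}, {"trans": [0, 0, -0.1]}, {"trans": [0, 0, -0.16]}, {"trans": [0, 0, -0.22]}, {"trans": [0, 0, -0.3]}, {"trans": [0, 0, -0.38]}, {"trans": [0, 0, -0.44]}, {"trans": [0, 0, -0.5]}]' > m.json && python3 nudge.py m.json
python3 -c "
from go import *
rep()
C=cams()
def t(n,x,y,w,h,s):return cv2.resize(C[n]['image'][y:y+h,x:x+w,::-1],None,fx=s,fy=s,interpolation=cv2.INTER_CUBIC)
cv2.imwrite('pics/dr.png',t('scene',225,140,100,120,5))"
```

```text
clock: 4.97
tcp_pos: [0.5552, -0.2111, 0.1863]
orientation: [0.151, 0.712, 0.671, 0.143]
wrist_force: [2.1, -0.4, -2.2]
finger_gap: 0.0082
grip_force: 49.7
[-0.598  0.11  -0.467  0.628  0.211  1.071] [ 2.1 -0.4 -2.2] [-0.04  0.1  -0.15]
```

View pics/dr.png

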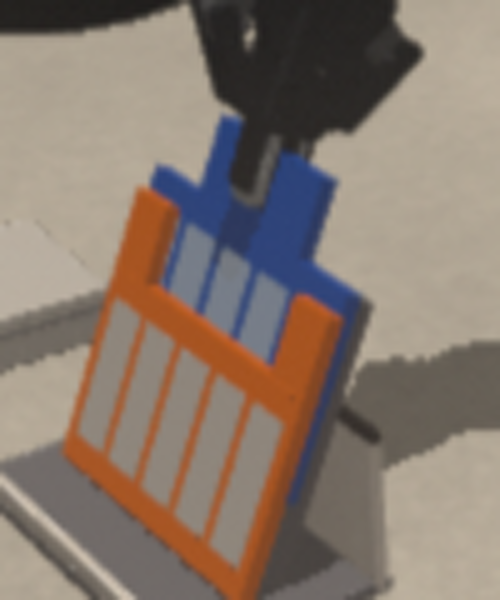

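The blue board has risen about 50 mm, flat against the grey board. Orange and grey are unmoved, and the forces are about 2 N. I'll keep drawing along the slope.

To row units: -0.06 m is -0.6, -0.058 m is -0.58.

```bash
echo '[{"trans": [0, 0, -0.08]}, {"trans": [0, 0, -0.18]}, {"trans": [0, 0, -0.28]}, {"trans": [0, 0, -0.38]}, {"trans": [0, 0, -0.48]}, {"trans": [0, 0, -0.54]}, {"trans": [0, 0, -0.58]}, {"trans": [0, 0, -0.6]}]' > m.json && python3 nudge.py m.json; echo '[{"trans": [0, 0, -0.08]}, {"trans": [0, 0, -0.18]}, {"trans": [0, 0, -0.3]}, {"trans": [0, 0, -0.42]}, {"trans": [0, 0, -0.56]}, {"trans": [0, 0, -0.7]}, {"trans": [0, 0, -0.75]}, {"trans": [0, 0, -0.75]}]' > m.json && python3 nudge.py m.json
python3 -c "
from go import *
rep()
C=cams()
def t(n,x,y,w,h,s):return cv2.resize(C[n]['image'][y:y+h,x:x+w,::-1],None,fx=s,fy=s,interpolation=cv2.INTER_CUBIC)
cv2.imwrite('pics/out.png',np.hstack([t('scene',225,90,100,150,4),t('top',360,190,100,150,4)]))"
```

```text
clock: 6.08
tcp_pos: [0.531, -0.2097, 0.2408]
orientation: [0.151, 0.712, 0.671, 0.143]
wrist_force: [1.6, 0.4, -1.7]
finger_gap: 0.0082
grip_force: 49.8
clock: 7.08
tcp_pos: [0.5007, -0.2082, 0.3097]
orientation: [0.152, 0.712, 0.671, 0.143]
wrist_force: [0.0, -1.2, -2.2]
finger_gap: 0.0081
grip_force: 50.0
[-0.664 -0.055 -0.325  0.949  0.234  1.009] [ 0.  -1.2 -2.2] [-0.    0.54  0.01]
```

View pics/out.png

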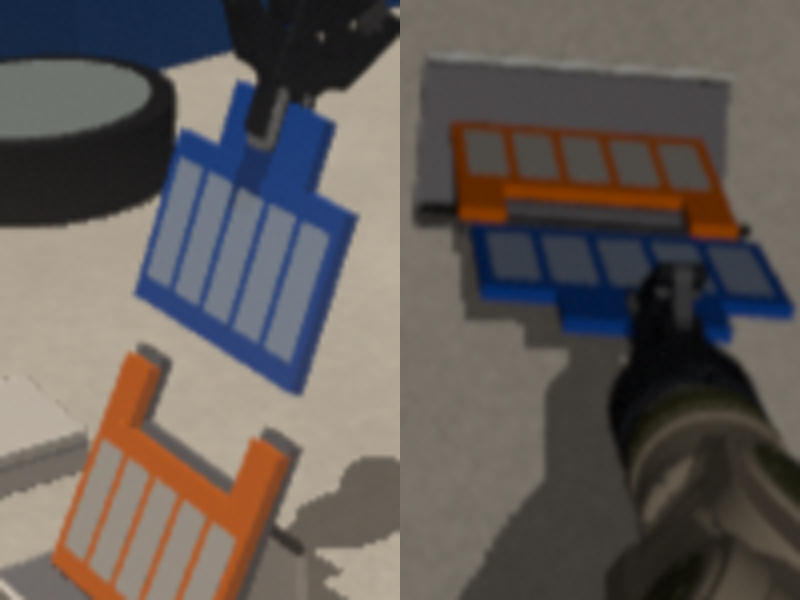

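The blue board is clear and square in the fingers, with its foot at scene crop (136,293) to (300,393), and orange has settled back leaning on grey. Next I'll fit where the board sits in the gripper.

Run:
```python
from go import *
C=cams(); s=env.get_state(); q=s["orientation"]; Rc=Ro.from_quat(np.r_[q[1:],q[0]])
def S(a,b):return np.array([225+(a+.5)/4-.5,90+(b+.5)/4-.5])
def T(a,b):return np.array([360+(a+.5)/4-.5,190+(b+.5)/4-.5])
h=.0045
pts=[("scene",(h,-.09,0),S(136,294)),("scene",(h,.09,0),S(300,394)),("scene",(-h,.09,.11),S(358,213)),("scene",(-h,-.09,.11),S(182,128)),("scene",(-h,-.047,.152),S(239,83)),("scene",(-h,.047,.152),S(335,121)),
("top",(h,.09,0),T(71,226)),("top",(h,-.09,0),T(362,242)),("top",(-h,.09,.11),T(82,298)),("top",(-h,-.09,.11),T(393,317)),("top",(-h,.047,.152),T(164,335))]
def mk(v):
    # board axes in tool: y=+toolx, x=+tooly, z=-toolz ; v: yoff, up, skew, tilt about y, twist about z
    B=np.array([[0,1,0],[1,0,0],[0,0,-1.]]) 
    R=Rc*Ro.from_matrix(B.T)*Ro.from_rotvec([v[2],v[3],v[4]])
    return R, lambda p: s["tcp_pos"]+R.apply(np.array(p)-[0,v[0],v[1]])
def res(v,w=True):
    _,f=mk(v); r=np.concatenate([proj(C[n],f(p))[0]-uv for n,p,uv in pts])
    return np.r_[r,np.array(v[3:])/.01] if w else r.reshape(-1,2)
sol=least_squares(res,[0,.14,0,0,0],loss='soft_l1'); v=sol.x
print(np.round(v,4)); print(np.round(res(v,False),1).tolist())
```

```text
[-0.0002  0.1424  0.003   0.0041  0.0049]
[[-0.1, 0.4], [-1.4, -0.2], [1.0, 0.2], [2.7, 0.9], [2.5, -0.2], [1.1, 0.2], [0.4, -0.4], [-0.7, -0.3], [0.6, 0.9], [0.8, 0.7], [0.8, -0.3]]
```

Run:
```python
from go import *
C=cams()
def S2(a,b):return np.array([295+(a-400+.5)/4-.5,245+(b+.5)/4-.5])
def T2(a,b):return np.array([225+(a-400+.5)/4-.5,178+(b+.5)/4-.5])
def run(th):
    def pts(L,th):
        return [("scene",(-th,.075,.13),S2(771,165)),("scene",(-th,-.075,.13),S2(607,5)),
         ("top",(-th,.075,.13),T2(435,128)),("top",(-th,-.075,.13),T2(660,180)),
         ("scene",(.03,-.075,L+.006),S2(486,143)),("top",(.03,.075,L+.006),T2(473,48)),("top",(.03,-.075,L+.006),T2(687,95)),]
    def res(v):
        R,t=pose(v[0],v[1],.045,v[2],d(25))
        return np.concatenate([proj(C[n],R.apply(p)+t)[0]-uv for n,p,uv in pts(v[3],th)])
    s=least_squares(res,[.69,.167,-.23,.03],loss='soft_l1'); print(th,s.cost.round(2),np.round(s.x,4),np.round(res(s.x).reshape(-1,2),1).tolist())
for th in(0,.004,.006,.008): run(th)
```

```text
0 4.39 [ 0.6975  0.1668 -0.227   0.0344] [[-0.5, -0.4], [-1.7, -2.0], [-1.4, -0.3], [-1.1, -0.1], [0.1, 0.4], [-0.1, 0.5], [-0.1, 1.1]]
0.004 3.0 [ 0.6999  0.1662 -0.227   0.0365] [[-0.0, 0.1], [-1.2, -1.5], [-1.3, 0.3], [-1.1, 0.4], [-0.6, -0.2], [-0.1, -0.2], [0.0, 0.5]]
0.006 3.23 [ 0.701   0.1657 -0.2271  0.0374] [[0.2, 0.4], [-1.0, -1.3], [-1.3, 0.6], [-1.1, 0.7], [-1.0, -0.4], [0.0, -0.5], [0.1, 0.1]]
0.008 3.99 [ 0.7021  0.1653 -0.2272  0.0383] [[0.4, 0.6], [-0.7, -1.1], [-1.2, 0.9], [-1.0, 1.0], [-1.4, -0.7], [0.1, -0.8], [0.2, -0.2]]
```

```bash
cat >> go.py <<'E'
Rb,tb=pose(.700,.166,.045,-.227,d(25))
def bk(x,z,y=0): delta(Rb.apply([x,y,z])+tb,-.227,d(25),.1424)
def where():
    s=env.get_state(); q=s["orientation"]; A=Ro.from_quat(np.r_[q[1:],q[0]])
    p=s["tcp_pos"]+A.apply([0,0,.1424]); f=Rb.inv()*A
    M=f.as_matrix(); W=Rb.inv()
    print("foot in backrest",np.round(W.apply(p-tb),4),"F in backrest",np.round(W.apply(s["wrist_force"]),2),"T",np.round(s["ft_torque"],2))
E
python3 -c "
from go import *
bk(.0145,.19);where()"
```

```text
target [0.5759 0.1947 0.3524] shift [ 0.4063  0.0645 -0.0186] 0.412 turn [-0.0179 -0.0707  0.1519]
foot in backrest [ 0.0082 -0.3993  0.1434] F in backrest [ 0.09 -0.41 -1.32] T [ 0.02  0.56 -0.  ]
```

The manual's scale: shifts go in units of 100 mm and turns go in units of 0.05 rad. Converting my numbers, 0.05 m is 0.5, 0.33 m is 3.3, -0.05 rad is -1.

```bash
echo '[{"trans": [0, 0, -0.3]}, {"trans": [0.4, 0.1, -0.4]}, {"trans": [0.9, 0.15, -0.4], "r": [0, -0.2, 0.6]}, {"trans": [1.4, 0.2, -0.4], "r": [-0.12, -0.5, 1]}, {"trans": [1.9, 0.3, -0.35], "r": [-0.16, -0.7, 1.5]}, {"trans": [2.4, 0.4, -0.3], "r": [-0.2, -0.8, 1.8]}, {"trans": [2.9, 0.5, -0.25], "r": [-0.24, -1, 2.2]}, {"trans": [3.3, 0.55, -0.2], "r": [-0.28, -1.2, 2.6]}]' > m.json && python3 nudge.py m.json; echo '[{"trans": [0.4, 0.05, 0], "r": [-0.04, -0.1, 0.2]}, {"trans": [0.6, 0.08, 0.01], "r": [-0.08, -0.2, 0.4]}, {"trans": [0.7, 0.09, 0.01], "r": [-0.08, -0.2, 0.4]}, {"trans": [0.7, 0.09, 0.01], "r": [-0.08, -0.2, 0.4]}, {"trans": [0.7, 0.09, 0.01], "r": [-0.08, -0.2, 0.4]}]' > m.json && python3 nudge.py m.json
python3 -c "
from go import *
bk(.0145,.19);bk(.0145,.07);where();rep()"
```

```text
clock: 8.38
tcp_pos: [0.5626, 0.1213, 0.3499]
orientation: [0.166, 0.757, 0.617, 0.136]
wrist_force: [1.1, -1.2, -2.0]
finger_gap: 0.0081
grip_force: 49.9
clock: 9.0
tcp_pos: [0.5845, 0.1849, 0.3529]
orientation: [0.17, 0.764, 0.608, 0.135]
wrist_force: [-0.3, 0.5, -1.2]
finger_gap: 0.0084
grip_force: 49.9
target [0.5759 0.1947 0.3524] shift [ 0.0075 -0.0098 -0.004 ] 0.013 turn [0.0008 0.0004 0.0015]
target [0.6253 0.1832 0.2436] shift [ 0.0076 -0.0099  0.116 ] 0.117 turn [0.0008 0.0004 0.0015]
foot in backrest [ 0.0244 -0.0076  0.186 ] F in backrest [-0.87  0.41 -0.91] T [0.12 0.6  0.  ]
[ 0.267  0.082 -0.089  1.009 -0.202  2.023] [-0.3  0.5 -1.2] [0.12 0.6  0.  ]
```

To row units: 0.116 m is 1.16, 0.1 m is 1.

```bash
echo '[{"trans": [0.08, -0.1, 0]}, {"trans": [0.08, -0.1, 0.2]}, {"trans": [0.08, -0.1, 0.5]}, {"trans": [0.08, -0.1, 0.8]}, {"trans": [0.08, -0.1, 1]}, {"trans": [0.08, -0.1, 1.16]}, {"trans": [0.08, -0.1, 1.16]}, {"trans": [0.08, -0.1, 1.16]}]' > m.json && python3 nudge.py m.json
python3 -c "
from go import *
bk(.0145,.07);where()"
```

```text
clock: 10.0
tcp_pos: [0.6258, 0.1846, 0.2446]
orientation: [0.17, 0.763, 0.608, 0.135]
wrist_force: [0.3, 0.1, -1.7]
finger_gap: 0.0085
grip_force: 49.9
target [0.6253 0.1832 0.2436] shift [-0.0015 -0.0005  0.0008] 0.002 turn [ 0.0021 -0.0007  0.0018]
foot in backrest [0.0153 0.0015 0.0708] F in backrest [-0.48  0.16 -1.64] T [ 0.17  0.52 -0.  ]
```

To row units: 0.022 m is 0.22, 0.02 m is 0.2.

```bash
echo '[{"trans": [-0.01, 0, 0.03]}, {"trans": [-0.01, 0, 0.06]}, {"trans": [-0.01, 0, 0.09]}, {"trans": [-0.01, 0, 0.12]}, {"trans": [-0.01, 0, 0.15]}, {"trans": [-0.01, 0, 0.18]}, {"trans": [-0.01, 0, 0.2]}, {"trans": [-0.01, 0, 0.22]}]' > m.json && python3 nudge.py m.json
python3 -c "
from go import *
where()"; echo '[{"trans": [0, 0, 0.01]}, {"trans": [0, 0, 0.02]}, {"trans": [0, 0, 0.03]}, {"trans": [0, 0, 0.04]}]' > m.json && python3 nudge.py m.json >/dev/null
python3 -c "
from go import *
where()"
```

```text
clock: 11.0
tcp_pos: [0.6346, 0.1814, 0.2236]
orientation: [0.17, 0.763, 0.608, 0.135]
wrist_force: [0.3, -0.4, -2.1]
finger_gap: 0.0083
grip_force: 49.9
foot in backrest [0.0147 0.0003 0.0479] F in backrest [-0.57 -0.32 -2.1 ] T [0.13 0.56 0.01]
foot in backrest [0.0147 0.0004 0.044 ] F in backrest [-0.3   0.36 -1.35] T [0.12 0.58 0.01]
```

To row units: 0.004 m is 0.04, 0.003 m is 0.03.

```bash
echo '[{"trans": [0, 0, 0.01]}, {"trans": [0, 0, 0.02]}, {"trans": [0, 0, 0.03]}, {"trans": [0, 0, 0.04]}]' > m.json && python3 nudge.py m.json >/dev/null
python3 -c "
from go import *
where()"; echo '[{"trans": [0, 0, 0.01]}, {"trans": [0, 0, 0.02]}, {"trans": [0, 0, 0.03]}]' > m.json && python3 nudge.py m.json >/dev/null
python3 -c "
from go import *
where()"
```

```text
foot in backrest [0.0146 0.0003 0.04  ] F in backrest [-0.46  0.13 -1.61] T [0.09 0.59 0.02]
foot in backrest [ 0.0156 -0.0002  0.0387] F in backrest [-2.77 -6.08 15.58] T [-0.39  1.6  -0.16]
```

Contact at about 38.8 mm, close to the 37 mm from vision. I'll ease off slightly, then move back until the board meets the plate.

To row units: -0.006 m is -0.06, -0.004 m is -0.04.

```bash
echo '[{"trans": [0, 0, -0.01]}, {"trans": [0, 0, -0.02]}, {"trans": [0, 0, -0.025]}, {"trans": [0, -0.02, -0.025]}, {"trans": [0, -0.04, -0.025]}, {"trans": [0, -0.06, -0.025]}]' > m.json && python3 nudge.py m.json >/dev/null
python3 -c "
from go import *
where()"; echo '[{"trans": [0, -0.01, 0]}, {"trans": [0, -0.02, 0]}, {"trans": [0, -0.03, 0]}]' > m.json && python3 nudge.py m.json >/dev/null
python3 -c "
from go import *
where()"
```

```text
foot in backrest [0.0082 0.0003 0.0393] F in backrest [-0.72  0.02 -0.99] T [ 0.11  0.61 -0.  ]
foot in backrest [0.0056 0.0003 0.0395] F in backrest [-0.83 -0.04 -1.6 ] T [ 0.14  0.58 -0.  ]
```

```bash
echo '[{"trans": [0, -0.01, 0]}, {"trans": [0, -0.02, 0]}]' > m.json && python3 nudge.py m.json >/dev/null
python3 -c "
from go import *
where()"; echo '[{"trans": [0, -0.01, 0]}, {"trans": [0, -0.02, 0]}]' > m.json && python3 nudge.py m.json >/dev/null
python3 -c "
from go import *
where()"
```

```text
foot in backrest [0.0036 0.0003 0.0395] F in backrest [ 0.04 -0.15 -0.88] T [0.1  0.41 0.04]
foot in backrest [0.0033 0.0003 0.0398] F in backrest [ 3.25 -1.91 -2.99] T [-0.34 -0.38  0.2 ]
```

```bash
echo '[{"trans": [0, 0, 0.006]}, {"trans": [0, 0, 0.012]}, {"trans": [0, 0, 0.018]}]' > m.json && python3 nudge.py m.json >/dev/null
python3 -c "
from go import *
where()"
```

```text
foot in backrest [0.0034 0.0003 0.039 ] F in backrest [ 2.32 -3.53  9.16] T [-0.64  0.09 -0.05]
```

To row units: 0.0003 m is 0.003, -0.01 rad is -0.2.

```bash
echo '[{"r": [0, -0.1, 0]}, {"trans": [0, 0, 0.003], "r": [0, -0.2, 0]}, {"trans": [0, 0, 0.003], "r": [0, -0.2, 0]}]' > m.json && python3 nudge.py m.json >/dev/null
python3 -c "
from go import *
where()"
```

```text
foot in backrest [ 0.0035 -0.0008  0.0391] F in backrest [ 1.43 -3.03  8.22] T [-0.26  0.04  0.09]
```

```bash
echo '[{"r": [0, -0.12, 0]}, {"trans": [0, 0, -0.002], "r": [0, -0.12, 0]}, {"trans": [0, 0, -0.003], "r": [0, -0.12, 0]}]' > m.json && python3 nudge.py m.json - 20 >/dev/null
python3 -c "
from go import *
where();rep()"; echo '[{}, {}, {}, {}, {}]' > m.json && python3 nudge.py m.json 0.03 20; python3 -c "
from go import *
where()"
```

```text
foot in backrest [ 0.0034 -0.0014  0.0392] F in backrest [ 1.49 -1.95  6.18] T [-0.13 -0.1   0.24]
[ 0.251  0.216 -0.284  0.682 -0.21   2.008] [-1.7 -1.6  6.2] [-0.13 -0.1   0.24]
clock: 15.75
tcp_pos: [0.6272, 0.1831, 0.2087]
orientation: [0.175, 0.764, 0.607, 0.129]
wrist_force: [0.1, 0.2, 0.2]
finger_gap: 0.0299
grip_force: 0.0
foot in backrest [ 0.0015 -0.002   0.0376] F in backrest [0.17 0.21 0.15] T [ 0.07  0.36 -0.  ]
```

To row units: -0.1 m is -1, -0.16 m is -1.6.

```bash
echo '[{"trans": [0, 0.01, -0.1]}, {"trans": [0, 0.01, -0.3]}, {"trans": [0, 0.01, -0.6]}, {"trans": [0, 0.01, -1]}, {"trans": [0, 0.01, -1.4]}, {"trans": [0, 0.01, -1.6]}, {"trans": [0, 0.01, -1.6]}, {"trans": [0, 0.01, -1.6]}]' > m.json && python3 nudge.py m.json
cat > chk.py <<'E'
from go import *
C=cams(); h=.0045
P=[(x,y,z) for x in(-h,h) for (y,z) in((-.09,0),(.09,0),(.09,.11),(.047,.11),(.047,.152),(-.047,.152),(-.047,.11),(-.09,.11))]
im=C["scene"]["image"].astype(int)
def mask(n):
    i=C[n]["image"].astype(int); return ((i[...,2]>i[...,0]+25)&(i[...,2]>i[...,1]+15))
for n,(x0,x1,y0,y1) in {"scene":(300,420,200,330),"top":(220,320,170,260)}.items():
    m=mask(n); M=np.zeros_like(m); M[y0:y1,x0:x1]=m[y0:y1,x0:x1]
    if M.sum()<30: print(n,"few",M.sum()); continue
    pts=np.argwhere(M)[:,::-1]
    box=cv2.minAreaRect(pts.astype(np.float32)); 
    pr=proj(C[n],Rb.apply(np.array(P)+[h,0,.038])+tb)
    ext=lambda q:[np.round(q[np.argmin(q@w)],1).tolist() for w in np.array([[1,0],[-1,0],[0,1],[0,-1],[1,1],[-1,-1],[1,-1],[-1,1]])]
    print(n,M.sum(),"\n seen",ext(pts.astype(float)),"\n pred",ext(pr))
E
python3 chk.py
```

```text
clock: 16.75
tcp_pos: [0.5625, 0.2005, 0.3535]
orientation: [0.175, 0.764, 0.607, 0.128]
wrist_force: [0.2, 0.0, -0.2]
finger_gap: 0.0301
grip_force: 0.0
scene 3134 
 seen [[321.0, 277.0], [394.0, 282.0], [359.0, 225.0], [362.0, 329.0], [341.0, 233.0], [373.0, 328.0], [361.0, 328.0], [383.0, 242.0]] 
 pred [[319.8, 278.7], [394.7, 281.9], [358.9, 223.3], [369.4, 333.4], [339.6, 232.1], [369.4, 333.4], [365.6, 333.3], [390.5, 248.4]]
top 969 
 seen [[224.0, 208.0], [298.0, 210.0], [236.0, 197.0], [269.0, 226.0], [229.0, 203.0], [293.0, 224.0], [224.0, 209.0], [298.0, 210.0]] 
 pred [[224.6, 209.0], [300.6, 209.8], [236.9, 195.1], [273.5, 226.1], [225.1, 205.6], [293.4, 225.0], [224.6, 209.0], [300.6, 209.8]]
```

The board's outline matches a seated pose to within 1–2 px. I'll check once more that it's still and that the orange board is leaning, then hand in.

```bash
echo '[{}, {}, {}, {}]' > m.json && python3 nudge.py m.json >/dev/null; python3 chk.py; python3 -c "
from go import *
C=cams();i=C['scene']['image'].astype(int);m=(i[...,0]>i[...,2]+70)&(i[...,0]>i[...,1]+40);m[:170]=0;m[270:]=0;m[:,:225]=0;m[:,320:]=0
q=np.argwhere(m)[:,::-1];print(len(q),q.min(0),q.max(0))
R,t=pose(.6425-.0,-.2114,.0098,-.06,d(24))
for L in(24,28,30):
  R,t=pose(.6425,-.2114,.0098,-.06,d(L));print(L,np.round(proj(C['scene'],R.apply([(.0045,.09,0),(.0045,-.09,0),(.0045,.09,.152),(.0045,-.09,.152)])+t)).tolist())
print(env.hand_in())"
```

```text
scene 3141 
 seen [[321.0, 277.0], [394.0, 282.0], [359.0, 225.0], [362.0, 329.0], [341.0, 233.0], [373.0, 328.0], [361.0, 328.0], [383.0, 242.0]] 
 pred [[319.8, 278.7], [394.7, 281.9], [358.9, 223.3], [369.4, 333.4], [339.6, 232.1], [369.4, 333.4], [365.6, 333.3], [390.5, 248.4]]
top 975 
 seen [[224.0, 208.0], [298.0, 210.0], [236.0, 197.0], [269.0, 226.0], [229.0, 203.0], [293.0, 224.0], [224.0, 209.0], [298.0, 210.0]] 
 pred [[224.6, 209.0], [300.6, 209.8], [236.9, 195.1], [273.5, 226.1], [225.1, 205.6], [293.4, 225.0], [224.6, 209.0], [300.6, 209.8]]
1375 [238 178] [296 260]
24 [[274.0, 260.0], [238.0, 230.0], [291.0, 203.0], [253.0, 177.0]]
28 [[274.0, 260.0], [238.0, 230.0], [295.0, 203.0], [256.0, 177.0]]
30 [[274.0, 260.0], [238.0, 230.0], [297.0, 204.0], [258.0, 178.0]]
the job is handed in; nothing more can be done
None
```

The blue board is released on the drying stand's ledge, flat against the back plate and within about 3 mm of centre by camera; orange still leans about 28° with its foot in place, grey looked unmoved when last viewed, and the job is handed in (no verdict was returned).

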